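Hang the wooden plaques and set the safety rule to the jig board

TASK

Clear the bench for the next batch: hang every wooden plaque by its hole on the stand, one to a hook (any hook). When the last one hangs, lay the aluminium safety rule flat on the table, flush against the marked front edge of the grey jig board and covering that whole edge. Leave everything else where it is.

Things in the scene. Friction and masses are not known exactly. Their poses are not given: they have to be found in the camera images.
- plaque0: flat wooden plaque 120 x 40 x 8 mm, about 35 g, square-ended, with a burnt-in beetle on both faces (faces are alike). All plaques are the same; three to five are present. Starts flat on the table, or on the jig board (top of the board is 12 mm above the table). Origin at the centre of the plaque, mid-thickness; x along its length towards the end with the hole, z square to its faces.
- plaque0_eye (a point): centre of the 22 mm round hole in plaque0, mid-thickness, on the plaque's x axis 40 mm from its centre (20 mm from the end); axes as the plaque's.
- plaque1: wooden plaque like plaque0, same origin and axes (absent in some starts).
- plaque1_eye (a point): centre of the 22 mm round hole in plaque1, mid-thickness, on the plaque's x axis 40 mm from its centre (20 mm from the end); axes as the plaque's.
- plaque2: wooden plaque like plaque0, same origin and axes (absent in some starts).
- plaque2_eye (a point): centre of the 22 mm round hole in plaque2, mid-thickness, on the plaque's x axis 40 mm from its centre (20 mm from the end); axes as the plaque's.
- plaque3: wooden plaque like plaque0, same origin and axes (absent in some starts).
- plaque3_eye (a point): centre of the 22 mm round hole in plaque3, mid-thickness, on the plaque's x axis 40 mm from its centre (20 mm from the end); axes as the plaque's.
- plaque4: wooden plaque like plaque0, same origin and axes (absent in some starts).
- plaque4_eye (a point): centre of the 22 mm round hole in plaque4, mid-thickness, on the plaque's x axis 40 mm from its centre (20 mm from the end); axes as the plaque's.
- stand: fixed stand: two steel posts carry a level rail 170 mm above the table, from which five dark wire hooks, 58 mm apart along the stand's y, reach towards the robot (-x). Origin on the table under the middle hook's bend, x away from the robot, z up. Posts, rail and a 12 mm high base lie 25 to 125 mm behind the bends; nothing is below or in front of the hooks.
- hook1 (a point): bend of hook 1 of 5, like hook0, counting towards the stand's +y.
- hook2 (a point): bend of hook 2 of 5, like hook0, counting towards the stand's +y.
- hook3 (a point): bend of hook 3 of 5, like hook0, counting towards the stand's +y.
- hook4 (a point): bend of hook 4 of 5, like hook0, counting towards the stand's +y.
- hook0 (a point): lowest point (bend) of hook 0 of 5 (0 at the stand's -y end), wire centre, 150 mm above the table; axes as the stand's. Wire diameter 8 mm; from the bend the tip rises 35 mm, leaning 5 mm towards the robot; the arm rises 20 mm over the 85 mm back to the rail. A plaque whose hole is let down over the tip swings down and hangs from the bend when released.
- jig: fixed grey jig board, 220 mm wide (y), 160 mm deep (x), 12 mm high, with a black bar 30 mm high along its back edge. The front edge, towards the robot, has graduation marks and an upright face. Origin on the table under the middle of the front edge, x into the board, y along the edge, z up.
- rule: loose aluminium safety rule, 280 mm long (y), 0.22 kg: a flat foot 36 mm wide (x) and 6 mm thick, with a grip rib 12 mm wide standing along its middle up to 40 mm above its underside. Origin at the middle of the underside, z up; laid flush against the board its origin is 18 mm in front of the edge. Either long side may go against the board.
- tape: roll of paper tape lying flat, outer diameter 60, 20 high; bystander
- sander: cork sanding block 65 x 34 x 28; bystander
- glue: white glue bottle, diameter 44, 110 tall, orange cap; bystander
- mug: white mug, diameter 76, 90 tall; bystander
- cards: block of cardboard cards 85 x 65 x 35; bystander

How it is judged (in metres and radians):
On the way, in this order (a step that is already met when the one before it is completed fails the run):
1. every plaque hangs by its hole on a hook of its own ((distance between plaque0_eye and hook0 below 0.022 m or distance between plaque0_eye and hook1 below 0.022 m or distance between plaque0_eye and hook2 below 0.022 m or distance between plaque0_eye and hook3 below 0.022 m or distance between plaque0_eye and hook4 below 0.022 m) and angle between each of plaque0_eye, plaque1_eye, plaque2_eye, plaque3_eye, plaque4_eye's own x axis and vertical below 0.6 rad and (distance between plaque1_eye and hook0 below 0.022 m or distance between plaque1_eye and hook1 below 0.022 m or distance between plaque1_eye and hook2 below 0.022 m or distance between plaque1_eye and hook3 below 0.022 m or distance between plaque1_eye and hook4 below 0.022 m) and (distance between plaque2_eye and hook0 below 0.022 m or distance between plaque2_eye and hook1 below 0.022 m or distance between plaque2_eye and hook2 below 0.022 m or distance between plaque2_eye and hook3 below 0.022 m or distance between plaque2_eye and hook4 below 0.022 m) and (distance between plaque3_eye and hook0 below 0.022 m or distance between plaque3_eye and hook1 below 0.022 m or distance between plaque3_eye and hook2 below 0.022 m or distance between plaque3_eye and hook3 below 0.022 m or distance between plaque3_eye and hook4 below 0.022 m) and (distance between plaque4_eye and hook0 below 0.022 m or distance between plaque4_eye and hook1 below 0.022 m or distance between plaque4_eye and hook2 below 0.022 m or distance between plaque4_eye and hook3 below 0.022 m or distance between plaque4_eye and hook4 below 0.022 m) and distance between plaque0_eye and plaque1_eye above 0.03 m and distance between each of plaque0_eye, plaque1_eye and plaque2_eye above 0.03 m and distance between each of plaque0_eye, plaque1_eye, plaque2_eye and plaque3_eye above 0.03 m and distance between each of plaque0_eye, plaque1_eye, plaque2_eye, plaque3_eye and plaque4_eye above 0.03 m), for 0.3 s.
2. the safety rule lies flush against the front edge of the jig board (x of rule in the frame of jig between -0.021 and -0.016 m and y of rule in the frame of jig between -0.03 and 0.03 m and angle between the y axis of rule and the y axis of jig, either way round below 0.02 rad and angle between rule's own z axis and vertical below 0.05 rad and height (world z) of rule below 0.004 m and linear speed of rule below 0.02 m/s), for 0.3 s.
At the end, for the whole second after the job is handed in: Every plaque hangs free, one to a hook: hole centre within 22 mm of the bend, length within 0.6 rad of upright. The rule lies rib up on the table, parallel to the board's front edge within 0.02 rad, gap at its middle under 3 mm, centred on the edge within 30 mm (all of step 1 and all of step 2); the robot touches nothing.
It fails at once if a bystander is pushed more than 40 mm from its place (distance of any of tape, sander, glue, mug, cards from where it was at the start of the episode above 0.04 m).
Of plaque0, plaque1, plaque2, plaque3, plaque4 only 3 to 5 are there at a start; the rules pass over those that are not, and their reading is None.
At some moment in a run one of plaque0, plaque1, plaque2, plaque3, plaque4, rule may be knocked a few centimetres aside while the robot is not near it.
Once in a run the grip may slacken for a moment while it holds something.
It also fails if it takes over 210 s, if anything falls off the work surface, if the arm or the gripper's body presses on something with over 40 N, if the wrist force passes 120 N, or if a joint passes its speed limit or range.

ROBOT

A 6-joint arm with a two-finger parallel gripper is mounted at the origin on the work surface. World frame = base frame: x ahead of the robot, y to its left, z up, the work surface at z = 0. Lengths are in mm, angles in rad, forces in N, time in s.
With the tool pointing down it reaches from about 375 to 925 mm from the base axis. Payload 5.7 kg.
Tool frame: the origin (TCP) lies at the very end of the fingers, on their centre line; the grasp point (between the pads) lies 19 mm behind it; z points along the fingers, y is the line along which they close (so a half turn about z gives the same grasp; the last joint's range is limited). The gripper opens to 85 mm and grips with 20 to 120 N. Pads are 22 mm wide; open, the fingers measure 114 mm over their backs; the gripper's body (76 mm by 85 mm) begins 54 mm behind the grasp point. The pads swing forward as they close: fully open they stand 13 mm farther back than shut.
Start: joints at [-1.455, 0.359, 1.51, -0, 1.272, -0.115], TCP at [137.241, -584.062, 231.267] pointing down, gripper open.
Joint ranges: [-2.97, 2.97], [-1.01, 2.36], [0.21, 2.38], [-0.96, 4.11], [0.2, 2.71], [-2.98, 2.98]. Speed limits (rad/s): [2.39, 2.39, 3.14, 3.14, 3.14, 3.14].

INTERFACE

Orientations are given as a unit quaternion [x, y, z, w].
In Python, from rig import env, get_image, regions_of, spot_point gives the robot as it stands.
- The arm moves only by the tool step_arm, never from a script. Its argument "plan" is a list of rows, each a list of 6 numbers: the shift along the tool's x, y, z in cm, then the turn, a rotation vector about the tool's x, y, z in rad. A call has 1 to 10 rows; each row shifts and turns the commanded pose from where the row before left it, along the tool's axes as they then stand; what a row does not reach is not made up. A row lasts 1/10 s, in which the tool goes at most 50 mm and 8.59 degrees, less where a joint would pass 70% of its speed; a pose out of reach is approached as far as the arm can. A call with a gripper value outside its range is refused whole. "fingers" is the opening, from 0 (shut) to 1 (fully open), set as the call begins (left out, the last holds). The fingers move at their own pace and stop on an object; the grip force is fixed at half the most. Time passes only in rows, so rows that do not move let the fingers close. It gives the time, the measured TCP pose, the force, the opening and the grip force at its end, in the units of the state.
- env.read_state(): the state, without advancing time (a new reading comes with each control period).
- get_image(name): name is "side" or "top" or "wrist"; returns a dict with "pixels" (480x640x3 uint8, red, green, blue), "fx", "fy", "cx", "cy" (pixels), "R" (3x3) and "t" (3): a world point X has camera coordinates R X + t; the wrist camera has in their place "hand_eye" (4x4, takes a point from camera to tool coordinates, whose origin is the TCP and whose axes are the flange's). Camera axes: x right, y down, z forward; pixel columns grow to the right and rows downward; lengths in mm; the calibration is good to about 2 mm. A picture is of the moment at which its call begins: read the wrist's pose just before it. There is no depth.
- env.close_job(): hands the job in; it is judged then, once.
Trained networks look in a picture, given as the dict that the camera call returned (one of the last four; its "shot" number tells which), for a name from the list of things; names that differ only in an ending like _2 or _b are one class to them, and where a whole thing is asked for, a point or a joint stands for the part that bears it (a point fixed in the world has none). Each returns a list of dicts, best first, with "confidence" (0 to 1); they miss things now and then, are a little off and sometimes report something else, mostly with a low value. They report only what shows in the picture. A call takes as long as a camera call.
- regions_of(picture, query): "pixels" (480x640 bool, what is visible of it).
- spot_point(picture, query): "xyz" ([x, y, z] in mm, in the coordinates of the camera as it stood for that picture, good to about 4 mm: a listed point, or the origin of a listed thing).
The state is a dict: "t": time; "q": joint angles; "joint_vel": joint speeds; "effort": joint torques, N m; "tool_pos": TCP position; "tcp_rot": TCP orientation; "wrist_force": force on the tool from outside, world axes, zero at the start; "torque": the same for the moment, N m; "opening": finger opening in mm; "grasp_force": force on a finger pad.
Only numpy, scipy, OpenCV 4.12 (cv2) and the standard library are available. Lean on these libraries where they do the work, as an engineer would, in place of code of your own. Each camera call takes 0.05 s, during which the arm holds its last target. There are 200 camera calls.

## Working session

There is one attempt and no reset: what is moved stays moved. The work goes in short steps, Python scripts to look and compute and a tool call to move; the robot and the scene stay as the last step left them, time stands still between calls to the robot, and variables do not carry over. Pictures are saved under pics/ and viewed, at most 14 in all, crops included, and the job is handed in when it is done.

Besides the shell and the picture viewer there is one more tool, called after "Call:" by a JSON object that holds its "op" and its "data", one argument or row to a line. step_arm: Moves the arm, as the interface text tells. Its arguments: {"type":"object","properties":{"plan":{"type":"array","items":{"type":"array","items":{"type":"number"}}},"fingers":{"type":"number"}},"required":["plan"]}

```bash
ls; mkdir -p pics; cat > h.py <<'E'
import numpy as np, cv2
from scipy.spatial.transform import Rotation as Ro
from rig import env, get_image, regions_of, spot_point
def save(p,n): cv2.imwrite('pics/'+n+'.png', cv2.cvtColor(p['pixels'],cv2.COLOR_RGB2BGR))
def w(p,x): return np.array(p['R']).T@(np.array(x)-np.array(p['t']))
def ray(p,u,v,z):
    R=np.array(p['R']);c=-R.T@np.array(p['t']);d=R.T@np.array([(u-p['cx'])/p['fx'],(v-p['cy'])/p['fy'],1.])
    return c+d*(z-c[2])/d[2]
def proj(p,X):
    c=np.array(p['R'])@np.array(X)+np.array(p['t']);return [c[0]/c[2]*p['fx']+p['cx'],c[1]/c[2]*p['fy']+p['cy']]
E
python3 - <<'E'
from h import *
s=env.read_state();print(s)
for n in ['top','side']:
    p=get_image(n);save(p,n+'0')
    R=np.array(p['R']);print(n,-R.T@p['t'],p['fx'],R.round(2).tolist())
    for q in ['plaque0','plaque0_eye','hook0','stand','jig','rule','tape','sander','glue','mug','cards']:
        for r in spot_point(p,q): print(q,round(r['confidence'],2),w(p,r['xyz']).round(0))
E
```

```text
pics
{'t': 0.0, 'q': array([-1.45504801e+00,  3.59506161e-01,  1.51141737e+00, -2.93929959e-05,
        1.27250604e+00, -1.15133951e-01]), 'joint_vel': array([-1.04438208e-05, -6.92110748e-05,  4.71226252e-05,  7.07983018e-04,
       -3.90810749e-04, -8.86350842e-04]), 'effort': array([ 2.68134299e-04, -5.27612400e+01, -2.78620094e+01, -5.93741715e-04,
        1.33416874e-02,  2.34041330e-06]), 'tool_pos': array([ 137.18604757, -583.41451719,  230.45863244]), 'tcp_rot': array([ 9.93343151e-01,  1.15189149e-01, -1.43256635e-05, -9.18450098e-04]), 'wrist_force': array([0.29263531, 0.40093224, 0.68989523]), 'torque': array([-0.01358588, -0.03437824,  0.01595546]), 'grasp_force': 0.0, 'opening': 85.47322729747512}
top [ 321.70784581  -14.85022903 1519.421212  ] 564.7129590891506 [[-0.03, -1.0, 0.01], [-0.99, 0.02, -0.17], [0.17, -0.01, -0.99]]
plaque0 0.86 [ 694. -119.   20.]
plaque0 0.63 [ 443. -147.   -1.]
plaque0 0.57 [ 665. -238.   14.]
plaque0_eye 0.84 [ 702. -241.   13.]
plaque0_eye 0.71 [705.   9.   3.]
hook0 0.83 [607. 207. 150.]
hook0 0.71 [503. 346. 150.]
hook0 0.67 [571. 254. 
[... 370 characters left out ...]
09.35746713 1044.88783504] 498.62428933483795 [[-0.82, -0.57, 0.01], [-0.46, 0.64, -0.62], [0.35, -0.51, -0.79]]
plaque0 0.88 [ 694. -112.   15.]
plaque0 0.77 [ 669. -237.   13.]
plaque0 0.66 [421. 225.   6.]
plaque0 0.55 [ 445. -145.   -1.]
plaque0_eye 0.78 [ 709. -239.   13.]
hook0 0.89 [538. 301. 148.]
hook0 0.8 [499. 347. 156.]
hook0 0.75 [605. 210. 151.]
hook0 0.65 [567. 258. 152.]
hook0 0.61 [633. 161. 149.]
stand 0.75 [569. 258.  -1.]
jig 0.92 [ 602. -162.   -2.]
jig 0.49 [709.   8.  -1.]
rule 0.84 [ 444. -144.   -1.]
tape 0.62 [377. 401.  -1.]
sander 0.61 [524.  34.  -4.]
glue 0.7 [ 403. -450.   -2.]
mug 0.57 [708.   7.  -3.]
cards 0.75 [606. 210. 151.]
cards 0.68 [ 624. -445.   -2.]
```

View pics/top0.png

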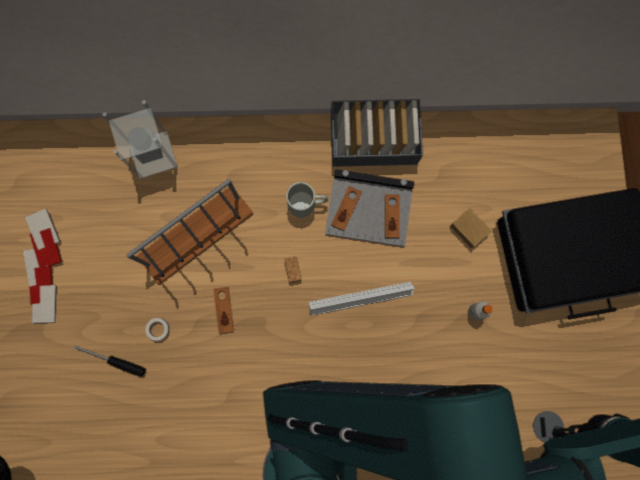

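View pics/side0.png

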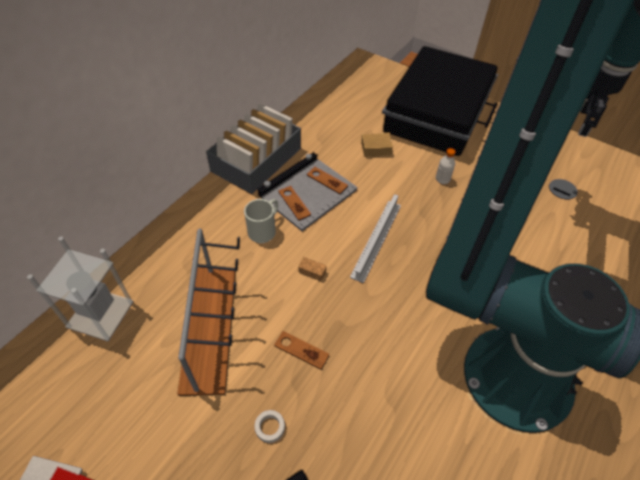

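The top view shows three plaques: two on the board near (347,208) and (392,216), one on the table at (224,310). All their holes point away from the robot. The rule is at (362,298) and the five hooks open towards the robot. Next I'll measure poses from masks.

```bash
cat >> h.py <<'E'
def yaw(s=None):
    s=s or env.read_state(); m=Ro.from_quat(s['tcp_rot']).as_matrix(); return np.arctan2(m[1,0],m[0,0])
def go(x,y,z,psi):
    "turn about tool z (rad), then shift in cm in the turned tool frame"
    s=env.read_state(); d=np.array([x,y,z])-s['tool_pos']; c,n=np.cos(psi),np.sin(psi)
    t=-(psi-yaw(s)); t=(t+np.pi)%(2*np.pi)-np.pi
    print('turn %.3f  shift cm x %.2f y %.2f z %.2f'%(t,(c*d[0]+n*d[1])/10,(n*d[0]-c*d[1])/10,-d[2]/10))
def wristRT(p,s):
    "fill R,t for a wrist picture from the state read just before"
    T=np.eye(4);T[:3,:3]=Ro.from_quat(s['tcp_rot']).as_matrix();T[:3,3]=s['tool_pos']
    C=np.linalg.inv(T@np.array(p['hand_eye']));p=dict(p);p['R']=C[:3,:3];p['t']=C[:3,3];return p
def rect(p,mask,z):
    "mask -> world points at height z -> min area rect: centre, (long,short), long-axis yaw"
    m=max(cv2.findContours(mask.astype(np.uint8),0,1)[0],key=cv2.contourArea)[:,0]
    W=np.array([ray(p,u,v,z)[:2] for u,v in m],np.float32)
    b=cv2.boxPoints(cv2.minAreaRect(W)); e=[b[1]-b[0],b[2]-b[1]]; e.sort(key=lambda v:-np.hypot(*v))
    a=np.arctan2(e[0][1],e[0][0]); a=a if np.cos(a)>0 else a+np.pi
    return b.mean(0).round(1),np.hypot(*np.array(e).T).round(1),round(float((a+np.pi)%(2*np.pi)-np.pi),3)
E
python3 - <<'E'
from h import *
for n in ['top','side']:
    p=get_image(n)
    for q,z in [('plaque0',14),('rule',6),('jig',12)]:
        for r in regions_of(p,q):
            m=r['pixels']
            if m.sum()<60: continue
            v,u=np.nonzero(m)
            print(n,q,round(r['confidence'],2),m.sum(),(int(u.mean()),int(v.mean())),*rect(p,m,z))
H=[]
p=get_image('top');q=get_image('side')
for P in(p,q): 
    h=np.array(sorted([list(w(P,r['xyz'])) for r in spot_point(P,'hook0')])); print(len(h)); 
    if len(h)==5:H.append(h)
h=np.mean(H,0)[:,:2];print(h.round(1)); c,_=np.polyfit(range(5),h,1);print('step/idx',c,np.hypot(*c),h.mean(0))
E
```

```text
top plaque0 0.69 681 (392, 215) [ 669.5 -241.7] [124.3  43.7] -0.05
top plaque0 0.61 640 (346, 207) [ 693.8 -118.6] [124.6  43. ] -0.45
top rule 0.88 1485 (362, 297) [ 445.4 -152.5] [284.9  41.4] -1.389
top rule 0.25 704 (223, 309) [424.1 218.7] [119.7  46.6] 0.115
top jig 0.72 4082 (369, 205) [ 694.6 -182.8] [222.  190.2] 1.387
top jig 0.3 5166 (192, 231) [633.9 305.5] [345.7 125. ] -0.928
side plaque0 0.94 508 (293, 202) [ 694.6 -114.5] [125.6  43. ] -0.453
side plaque0 0.88 488 (327, 180) [ 669.7 -237.8] [124.2  48.1] -0.036
side plaque0 0.56 904 (301, 349) [421.7 226.6] [119.7  42.8] 0.132
side rule 0.55 1137 (375, 239) [ 449.7 -155.5] [305.4  37.9] -1.407
side jig 0.6 412 (311, 268) [527.4  34.5] [69.3 47.3] 0.175
5
5
[[501.1 347.2]
 [538.6 297.2]
 [567.8 254.1]
 [605.5 207.6]
 [640.1 160.5]]
step/idx [ 34.48963788 -46.28977697] 57.72589170420712 [570.64071802 253.30156473]
```

```bash
python3 - <<'E'
from h import *
go(658,-240,200,-0.043)
print(get_image('wrist')['hand_eye'])
E
```

```text
turn 0.274  shift cm x 50.55 y -36.61 z 3.13
[[-3.10310533e-04 -9.61655816e-01 -2.74258992e-01  6.99908251e+01]
 [ 9.99999867e-01 -4.11579449e-04  3.11702739e-04 -6.04150305e-01]
 [-4.12630117e-04 -2.74258859e-01  9.61655816e-01 -1.43579902e+02]
 [ 0.00000000e+00  0.00000000e+00  0.00000000e+00  1.00000000e+00]]
```

Call:
{"op": "step_arm", "data": {
  "plan": [
    [0,0,0,0,0,0.137],
    [0,0,0,0,0,0.137],
    [3.6,-2.6,0,0,0,0],
    [3.6,-2.6,0,0,0,0],
    [3.6,-2.6,0,0,0,0],
    [3.6,-2.6,0,0,0,0],
    [3.6,-2.6,0,0,0,0],
    [3.6,-2.6,0,0,0,0],
    [3.6,-2.6,0,0,0,0],
    [3.6,-2.6,0,0,0,0]
  ],
  "fingers": 0.75
}}

```text
t: 2.85
tool_pos: [435.4, -387.6, 231.5]
tcp_rot: [1.0, -0.022, 0.0, 0.0]
wrist_force: [-0.4, -0.1, -0.0]
opening: 63.9
grasp_force: 0.0
```

Call:
{"op": "step_arm", "data": {
  "plan": [
    [3.6,-2.6,0.5,0,0,0],
    [3.6,-2.6,0.5,0,0,0],
    [3.6,-2.6,0.5,0,0,0],
    [3.6,-2.6,0.5,0,0,0],
    [3.6,-2.6,0.5,0,0,0],
    [3.6,-2.6,0.5,0,0,0],
    [0,0,0,0,0,0],
    [0,0,0,0,0,0],
    [0,0,0,0,0,0]
  ]
}}

```text
t: 3.75
tool_pos: [655.6, -242.7, 201.2]
tcp_rot: [1.0, -0.022, -0.0, 0.0]
wrist_force: [-0.9, 0.1, 0.3]
opening: 64.0
grasp_force: 0.0
```

```bash
cat > look.py <<'E'
from h import *
import sys
# usage: look.py z name query ...
z=float(sys.argv[1]); s=env.read_state(); p=wristRT(get_image('wrist'),s); save(p,sys.argv[2])
print(s['t'],s['tool_pos'].round(1),round(yaw(s),3),round(s['opening']))
for q in sys.argv[3:]:
    for r in regions_of(p,q):
        m=r['pixels']; v,u=np.nonzero(m)
        if m.sum()>300: print(q,round(r['confidence'],2),m.sum(),(int(u.mean()),int(v.mean())),(u.min(),u.max(),v.min(),v.max()),*rect(p,m,z))
    for r in spot_point(p,q): print(q,round(r['confidence'],2),w(p,r['xyz']).round(1))
E
python3 look.py 20 w1 plaque0 plaque0_eye jig; python3 -c "
from h import *
go(658,-240,200,-0.043)"
```

```text
3.75 [ 655.6 -242.7  201.2] -0.044 64
plaque0 0.87 6082 (172, 178) (np.int64(131), np.int64(216), np.int64(105), np.int64(246)) [ 690.5 -114.3] [122.2  43.5] -0.449
plaque0 0.59 5427 (311, 199) (np.int64(288), np.int64(335), np.int64(132), np.int64(265)) [ 665.5 -238.4] [121.9  41.1] -0.044
plaque0 0.82 [ 689.  -113.5   12.9]
plaque0 0.8 [ 665.  -237.1   19.9]
plaque0_eye 0.89 5327 (311, 199) (np.int64(288), np.int64(335), np.int64(131), np.int64(263)) [ 666.9 -238.3] [120.7  40.8] -0.046
plaque0_eye 0.89 [ 709.8 -241.7   13.5]
jig 0.6 37989 (243, 155) (np.int64(111), np.int64(383), np.int64(47), np.int64(280)) [ 693.4 -176.4] [225.  178.6] 1.391
jig 0.57 [ 6.004e+02 -1.627e+02 -1.000e-01]
turn -0.001  shift cm x 0.18 y -0.29 z 0.16
```

Call:
{"op": "step_arm", "data": {
  "plan": [
    [0.33,-0.45,3,0,0,0],
    [0,0,4,0,0,0],
    [0,0,4,0,0,0],
    [0,0,3.5,0,0,0],
    [0,0,2,0,0,0],
    [0,0,1.4,0,0,0],
    [0,0,0.7,0,0,0],
    [0,0,0,0,0,0],
    [0,0,0,0,0,0]
  ]
}}

```text
t: 5.0
tool_pos: [660.9, -238.3, 16.5]
tcp_rot: [1.0, -0.022, 0.001, 0.0]
wrist_force: [0.6, 0.5, 0.8]
opening: 64.4
grasp_force: 0.0
```

Call:
{"op": "step_arm", "data": {
  "plan": [
    [0,0,0,0,0,0],
    [0,0,0,0,0,0],
    [0,0,0,0,0,0],
    [0,0,0,0,0,0],
    [0,0,0,0,0,0],
    [0,0,0,0,0,0]
  ],
  "fingers": 0
}}

```text
t: 5.6
tool_pos: [661.0, -238.2, 17.3]
tcp_rot: [1.0, -0.022, 0.001, 0.0]
wrist_force: [-0.5, 0.8, 6.5]
opening: 36.4
grasp_force: 59.2
```

Call:
{"op": "step_arm", "data": {
  "plan": [
    [0,0,-1,0,0,0],
    [0,0,-3,0,0,0],
    [0,0,-4,0,0,0],
    [0,0,-4,0,0,0],
    [0,0,-4,0,0,0],
    [0,0,-4,0,0,0],
    [0,0,-2,0,0,0],
    [0,0,0,0,0,0],
    [0,0,0,0,0,0]
  ]
}}

```text
t: 6.5
tool_pos: [659.8, -237.8, 235.8]
tcp_rot: [1.0, -0.022, 0.0, 0.0]
wrist_force: [-0.6, 0.7, -0.3]
opening: 36.0
grasp_force: 59.9
```

```bash
python3 look.py 235 w2 plaque0 plaque0_eye
```

```text
6.5 [ 659.8 -237.8  235.8] -0.043 36
plaque0 0.83 22370 (316, 276) (np.int64(265), np.int64(371), np.int64(145), np.int64(408)) [ 664.3 -237.4] [122.3  41.3] -0.052
plaque0 0.65 4701 (191, 179) (np.int64(155), np.int64(229), np.int64(114), np.int64(239)) [ 713.8 -189.7] [49.3 16.7] -0.447
plaque0 0.8 [ 692.4 -114.    14.9]
plaque0 0.6 [ 663.8 -234.7  236.1]
plaque0_eye 0.63 22417 (316, 276) (np.int64(265), np.int64(371), np.int64(145), np.int64(408)) [ 664.2 -237.6] [122.3  41.6] -0.052
```

View pics/w2.png

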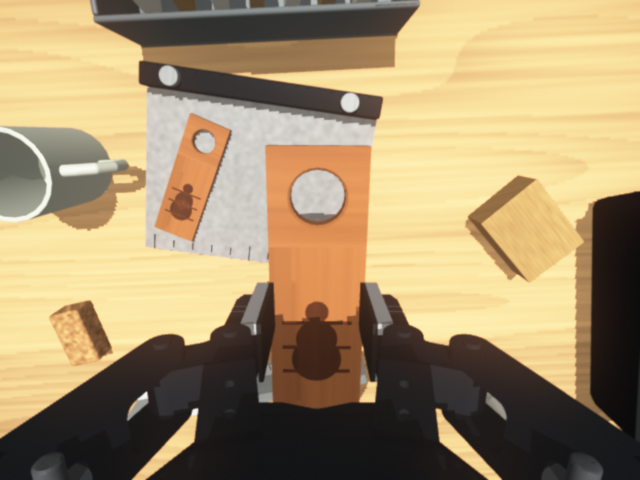

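```bash
cat >> h.py <<'E'
SY=0.640; SC=np.array([570.6,253.3]); XD=np.array([np.cos(SY),np.sin(SY)]); YD=np.array([-XD[1],XD[0]])
def hook(k): return SC+(k-2)*58*YD
def hk(k,e,back,z,lat=0):
    "tool to bring the eye (tool-frame offset e, mm xy) back mm before the bend of hook k, eye/tool z"
    ty=np.array([XD[1],-XD[0]]); t=hook(k)-back*XD-e[0]*XD-e[1]*ty+lat*YD; go(t[0],t[1],z,SY)
def eyeoff(u,v,dz=-1):
    s=env.read_state(); p=wristRT(get_image('wrist'),s); X=ray(p,u,v,s['tool_pos'][2]+dz)-s['tool_pos']
    m=Ro.from_quat(s['tcp_rot']).as_matrix(); return (m.T@X)
E
python3 - <<'E'
from h import *
e=eyeoff(318,195,3);print(e,eyeoff(318,195,-1))
hk(0,e,45,235)
E
```

```text
[ 4.66322428e+01 -2.85404022e-02 -3.13170583e+00] [ 4.59688095e+01 -1.07327846e-02  8.89941995e-01]
turn -0.683  shift cm x 13.02 y -33.08 z -0.10
```

Call:
{"op": "step_arm", "data": {
  "plan": [
    [0,0,0,0,0,-0.1366],
    [0,0,0,0,0,-0.1366],
    [0,0,0,0,0,-0.1366],
    [0,0,0,0,0,-0.1366],
    [0,0,0,0,0,-0.1366],
    [1.3,-3.3,0,0,0,0],
    [1.3,-3.3,0,0,0,0],
    [1.3,-3.3,0,0,0,0],
    [1.3,-3.3,0,0,0,0],
    [1.3,-3.3,0,0,0,0]
  ]
}}

```text
t: 7.85
tool_pos: [613.0, -65.4, 234.9]
tcp_rot: [0.949, 0.314, -0.0, -0.0]
wrist_force: [0.7, 0.3, 0.2]
opening: 36.1
grasp_force: 60.0
```

Call:
{"op": "step_arm", "data": {
  "plan": [
    [1.3,-3.3,0,0,0,0],
    [1.3,-3.3,0,0,0,0],
    [1.3,-3.3,0,0,0,0],
    [1.3,-3.3,0,0,0,0],
    [1.3,-3.3,0,0,0,0],
    [0,0,0,0,0,0],
    [0,0,0,0,0,0],
    [0,0,0,0,0,0]
  ]
}}

```text
t: 8.65
tool_pos: [567.6, 103.8, 235.2]
tcp_rot: [0.949, 0.314, -0.0, 0.0]
wrist_force: [-0.4, 0.8, -0.4]
opening: 36.1
grasp_force: 60.0
```

```bash
python3 look.py 235 w3 plaque0_eye hook0; python3 -c "
from h import *
e=[46.3,0]
print([hook(k).round(1) for k in range(5)])
s=env.read_state();p=wristRT(get_image('wrist'),s)
for k in range(5): print(k,np.round(proj(p,[*hook(k),150])),np.round(proj(p,[*(hook(k)-5*XD),185])))
hk(0,e,5,216)"
```

```text
8.65 [567.6 103.8 235.2] 0.64 36
plaque0_eye 0.83 22569 (316, 276) (np.int64(264), np.int64(371), np.int64(145), np.int64(409)) [571.1 107. ] [122.4  41.6] 0.63
hook0 0.86 31879 (179, 44) (np.int64(0), np.int64(362), np.int64(0), np.int64(106)) [615.  203.2] [134.1  34.8] -0.931
hook0 0.7 [640.1 166.3 151.5]
hook0 0.68 [609.  209.2 150.6]
hook0 0.68 [534.5 299.2 154.1]
hook0 0.58 [567.5 255.  147.4]
[array([639.9, 160.3]), array([605.2, 206.8]), array([570.6, 253.3]), array([536. , 299.8]), array([501.3, 346.3])]
0 [313.  95.] [312.  99.]
1 [215.  95.] [197.  99.]
2 [117.  95.] [81. 99.]
3 [19. 96.] [-34.  99.]
4 [-80.  96.] [-150.  100.]
turn -0.001  shift cm x 4.05 y -0.21 z 1.92
```

View pics/w3.png

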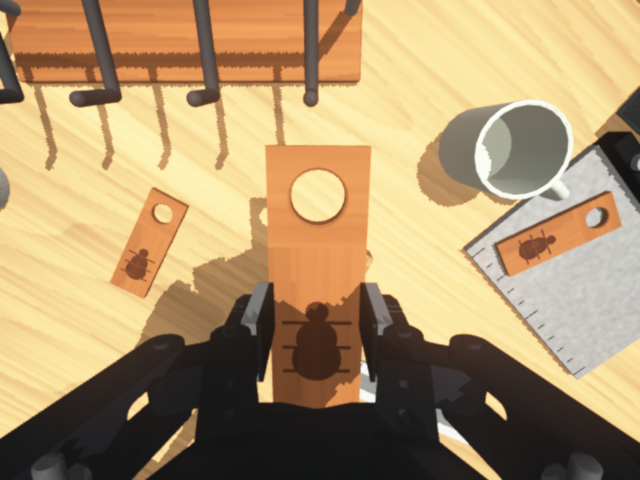

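The hook-0 tip at (311,98) matches the prediction (312,99), and the hole is at (318,195). Now I hang it.

Call:
{"op": "step_arm", "data": {
  "plan": [
    [1.0,-0.21,0,0,0,0],
    [2.0,0,0,0,0,0],
    [1.05,0,0.4,0,0,0],
    [0,0,1.5,0,0,0],
    [0,0,0,0,0,0],
    [0,0,0,0,0,0]
  ]
}}

```text
t: 9.55
tool_pos: [598.1, 130.5, 215.8]
tcp_rot: [0.949, 0.315, -0.001, -0.0]
wrist_force: [-0.8, -0.3, -1.1]
opening: 37.1
grasp_force: 46.8
```

```bash
python3 look.py 216 w4; python3 -c "
from h import *
hk(0,[46.3,0],2,164)"
```

```text
9.55 [598.1 130.5 215.8] 0.64 37
turn -0.000  shift cm x 0.28 y 0.08 z 5.24
```

View pics/w4.png

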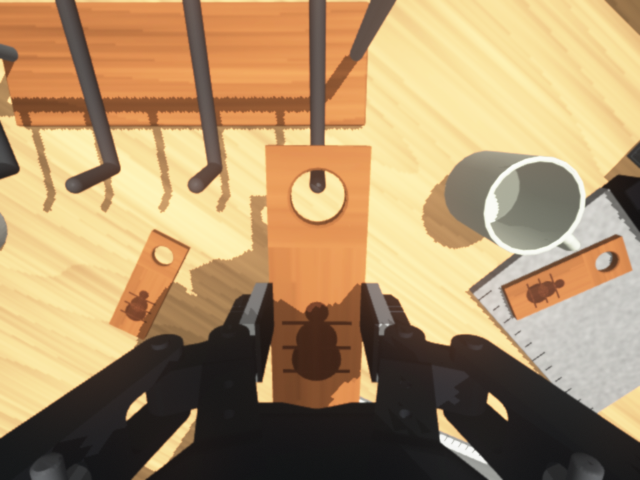

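The tip shows at (318,182) inside the hole (318,195). Lowering.

Call:
{"op": "step_arm", "data": {
  "plan": [
    [0,0,1.2,0,0,0],
    [0.1,0.04,1.5,0,0,0],
    [0.1,0,1.4,0,0,0],
    [0.08,0,1.0,0,0,0],
    [0,0,0,0,0,0],
    [0,0,0,0,0,0]
  ]
}}

```text
t: 10.2
tool_pos: [601.0, 131.8, 165.2]
tcp_rot: [0.949, 0.314, -0.0, -0.0]
wrist_force: [0.6, 0.8, -0.5]
opening: 35.7
grasp_force: 59.9
```

```bash
python3 look.py 165 w5
```

```text
10.2 [601.  131.8 165.2] 0.64 36
```

View pics/w5.png

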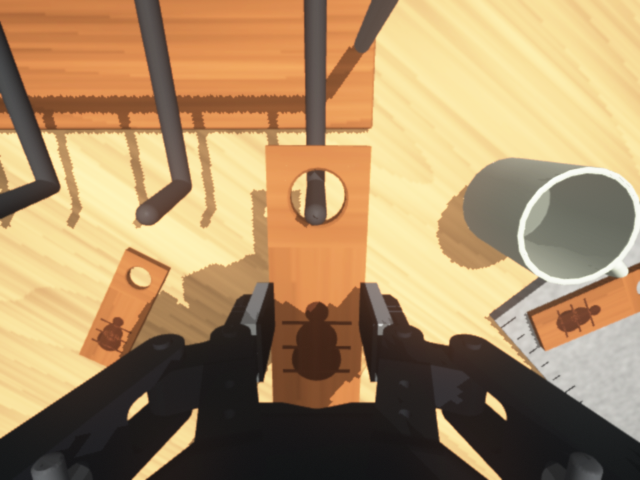

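The tip passes through the hole at (316,212). Releasing.

Call:
{"op": "step_arm", "data": {
  "plan": [
    [0,0,0,0,0,0],
    [0,0,0,0,0,0],
    [0,0,0,0,0,0],
    [0,0,0,0,0,0],
    [0,0,0,0,0,0],
    [0,0,0,0,0,0],
    [0,0,0,0,0,0],
    [-0.5,0,-2,0,0,0],
    [-0.5,0,-3,0,0,0],
    [0,0,-2,0,0,0]
  ],
  "fingers": 0.85
}}

```text
t: 11.25
tool_pos: [592.9, 125.6, 236.8]
tcp_rot: [0.949, 0.314, 0.0, 0.0]
wrist_force: [0.3, 0.1, 0.7]
opening: 72.5
grasp_force: 0.0
```

```bash
python3 look.py 20 w6 plaque0; python3 - <<'E'
from h import *
p=get_image('side');save(p,'s1');t=get_image('top')
for q in (p,t):
    for r in spot_point(q,'plaque0_eye'): print('eye',round(r['confidence'],2),w(q,r['xyz']).round(1))
    for r in regions_of(q,'plaque0'):
        if r['pixels'].sum()>60: print(round(r['confidence'],2),*rect(q,r['pixels'],14))
cv2.imwrite('pics/s1c.png',cv2.resize(cv2.cvtColor(p['pixels'],4)[200:420,150:400],None,fx=2.5,fy=2.5))
E
```

```text
11.25 [592.9 125.6 236.8] 0.64 73
plaque0 0.98 3643 (154, 272) (np.int64(118), np.int64(193), np.int64(219), np.int64(323)) [430.9 220.6] [120.   40.7] 0.111
plaque0 0.65 4455 (552, 263) (np.int64(492), np.int64(615), np.int64(222), np.int64(304)) [ 691.1 -112.4] [123.4  46. ] -0.45
plaque0 0.55 3593 (314, 114) (np.int64(279), np.int64(346), np.int64(64), np.int64(156)) [661.3 183.8] [79.2 61.2] -0.588
plaque0 0.78 [666.6 182.5 114.2]
plaque0 0.74 [423.6 222.2   2.2]
plaque0 0.6 [ 692.5 -115.8   13.5]
plaque0 0.3 [637.7 164.6 150.6]
eye 0.85 [644.6 164.2 144.2]
eye 0.51 [ 446.3 -143.1   -1.6]
0.72 [686.7 103.3] [150.6  22.4] -0.218
0.72 [ 694.1 -113.6] [126.5  43.3] -0.464
0.56 [421.2 226.5] [118.3  40.9] 0.111
0.15 [376.7 397.4] [60.9 59.1] -0.955
eye 0.41 [375.4 393.3  -1.5]
0.69 [ 693.2 -117.6] [122.4  42.4] -0.439
0.58 [614.9 152.3] [35.7 25.4] 0.102
0.18 [ 693.1 -182.2] [221.6 188.5] 1.384
```

View pics/s1c.png

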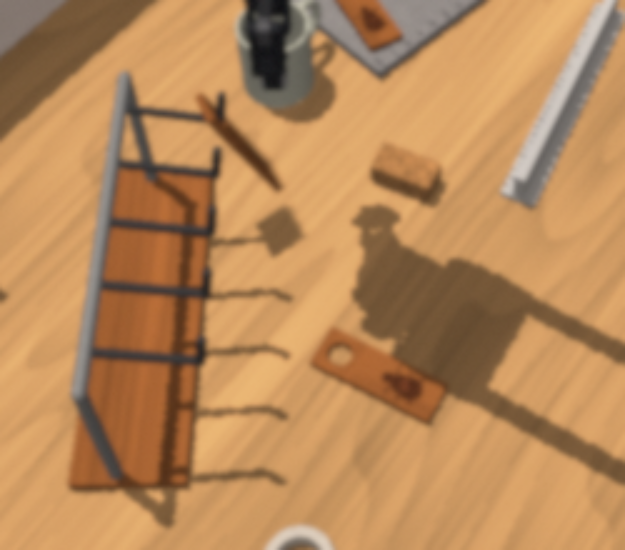

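```bash
python3 - <<'E'
from h import *
d=np.array([np.cos(-.449),np.sin(-.449)]);t=np.array([691.2,-114.5])-8*d;print(t);go(*t,200,-.449)
E
```

```text
[ 683.99294706 -111.02748104]
turn 1.089  shift cm x 18.55 y 17.35 z 3.40
```

Call:
{"op": "step_arm", "data": {
  "plan": [
    [0,0,0,0,0,0.1361],
    [0,0,0,0,0,0.1361],
    [0,0,0,0,0,0.1361],
    [0,0,0,0,0,0.1361],
    [0,0,0,0,0,0.1361],
    [0,0,0,0,0,0.1361],
    [0,0,0,0,0,0.1361],
    [0,0,0,0,0,0.1361],
    [2.65,2.47,0,0,0,0],
    [2.65,2.47,0,0,0,0]
  ],
  "fingers": 0.65
}}

```text
t: 12.7
tool_pos: [619.0, 58.4, 234.6]
tcp_rot: [0.975, -0.222, -0.001, 0.0]
wrist_force: [1.0, 0.3, 0.1]
opening: 55.9
grasp_force: 0.0
```

Call:
{"op": "step_arm", "data": {
  "plan": [
    [2.65,2.48,0.5,0,0,0],
    [2.65,2.48,0.5,0,0,0],
    [2.65,2.48,0.5,0,0,0],
    [2.65,2.48,0.5,0,0,0],
    [2.65,2.49,1.4,0,0,0],
    [0,0,0,0,0,0],
    [0,0,0,0,0,0],
    [0,0,0,0,0,0]
  ]
}}

```text
t: 13.5
tool_pos: [684.3, -110.2, 200.9]
tcp_rot: [0.975, -0.222, -0.001, -0.0]
wrist_force: [-0.0, 0.7, 0.2]
opening: 55.4
grasp_force: 0.0
```

```bash
python3 look.py 20 w7 plaque0; python3 - <<'E'
from h import *
d=np.array([np.cos(-.449),np.sin(-.449)]);t=np.array([691.2,-114.5])-8*d;print(t);go(*t,16,-.449)
E
```

```text
13.5 [ 684.3 -110.2  200.9] -0.449 55
plaque0 0.72 5413 (318, 202) (np.int64(295), np.int64(341), np.int64(135), np.int64(266)) [ 691.  -114.1] [120.5  41.7] -0.445
plaque0 0.67 [ 690.6 -114.7   15.1]
[ 683.99294706 -111.02748104]
turn 0.001  shift cm x -0.01 y 0.14 z 18.58
```

Call:
{"op": "step_arm", "data": {
  "plan": [
    [0,0.1,3,0,0,0],
    [0,0,4,0,0,0],
    [0,0,4,0,0,0],
    [0,0,3.5,0,0,0],
    [0,0,2,0,0,0],
    [0,0,1.4,0,0,0],
    [0,0,0.7,0,0,0],
    [0,0,0,0,0,0],
    [0,0,0,0,0,0]
  ]
}}

```text
t: 14.55
tool_pos: [685.2, -111.9, 16.5]
tcp_rot: [0.975, -0.223, 0.001, -0.0]
wrist_force: [-0.2, -0.3, -0.7]
opening: 55.6
grasp_force: 0.1
```

Call:
{"op": "step_arm", "data": {
  "plan": [
    [0,0,0,0,0,0],
    [0,0,0,0,0,0],
    [0,0,0,0,0,0],
    [0,0,0,0,0,0],
    [0,0,0,0,0,0],
    [0,0,0,0,0,0]
  ],
  "fingers": 0
}}

```text
t: 15.15
tool_pos: [685.3, -111.9, 17.0]
tcp_rot: [0.975, -0.223, 0.001, -0.0]
wrist_force: [-0.7, 0.7, 5.2]
opening: 36.4
grasp_force: 59.3
```

Call:
{"op": "step_arm", "data": {
  "plan": [
    [0,0,-1,0,0,0],
    [0,0,-3,0,0,0],
    [0,0,-4,0,0,0],
    [0,0,-4,0,0,0],
    [0,0,-4,0,0,0],
    [0,0,-4,0,0,0],
    [0,0,-2,0,0,0],
    [0,0,0,0,0,0],
    [0,0,0,0,0,0]
  ]
}}

```text
t: 16.05
tool_pos: [684.2, -111.8, 235.8]
tcp_rot: [0.975, -0.223, 0.0, -0.0]
wrist_force: [-0.3, -0.1, -1.0]
opening: 36.4
grasp_force: 60.0
```

```bash
cat > held.py <<'E'
from h import *
import sys
s=env.read_state(); p=wristRT(get_image('wrist'),s); m=Ro.from_quat(s['tcp_rot']).as_matrix()
print(s['tool_pos'],yaw(s),s['opening'],s['grasp_force'])
r=max([r for r in regions_of(p,'plaque0')],key=lambda r:r['pixels'].sum()); c=r['pixels'].astype(np.uint8)
# hole = largest inner contour of the mask
cs,hi=cv2.findContours(c,cv2.RETR_CCOMP,cv2.CHAIN_APPROX_NONE)
inn=[k for k,h in zip(cs,hi[0]) if h[3]>=0]
if inn:
    M=cv2.moments(max(inn,key=cv2.contourArea));u,v=M['m10']/M['m00'],M['m01']/M['m00'];print('hole px',u,v,len(inn))
    e=m.T@(ray(p,u,v,s['tool_pos'][2]+2)-s['tool_pos']);print('eye off',e)
print(rect(p,r['pixels'],s['tool_pos'][2]+2))
hk(int(sys.argv[1]),[46.3,0] if len(sys.argv)<4 else e,float(sys.argv[2]),235)
E
python3 held.py 2 45
```

```text
[ 684.21472378 -111.83010398  235.8161655 ] -0.4489333249593807 36.39853795402497 60.0126850605011
hole px 316.3220551378446 192.70081453634083 1
eye off [47.09505659 -0.70132998 -1.96135243]
(array([ 690. , -113.8], dtype=float32), array([121.3,  41.6], dtype=float32), -0.449)
turn -1.089  shift cm x 3.64 y -35.99 z -0.14
```

Call:
{"op": "step_arm", "data": {
  "plan": [
    [0,0,0,0,0,-0.1361],
    [0,0,0,0,0,-0.1361],
    [0,0,0,0,0,-0.1361],
    [0,0,0,0,0,-0.1361],
    [0,0,0,0,0,-0.1361],
    [0,0,0,0,0,-0.1361],
    [0,0,0,0,0,-0.1361],
    [0,0,0,0,0,-0.1361],
    [0.36,-3.3,0,0,0,0],
    [0.36,-3.3,0,0,0,0]
  ]
}}

```text
t: 17.15
tool_pos: [649.4, -54.6, 232.8]
tcp_rot: [0.95, 0.314, -0.002, -0.001]
wrist_force: [0.4, 1.2, -0.5]
opening: 36.4
grasp_force: 60.1
```

Call:
{"op": "step_arm", "data": {
  "plan": [
    [0.36,-3.3,0,0,0,0],
    [0.36,-3.3,0,0,0,0],
    [0.36,-3.3,0,0,0,0],
    [0.36,-3.3,0,0,0,0],
    [0.36,-3.3,0,0,0,0],
    [0.36,-3.3,0,0,0,0],
    [0.36,-3.3,0,0,0,0],
    [0.3,-3.0,0,0,0,0],
    [0,0,0,0,0,0],
    [0,0,0,0,0,0]
  ]
}}

```text
t: 18.15
tool_pos: [516.4, 171.7, 234.1]
tcp_rot: [0.949, 0.315, -0.001, -0.0]
wrist_force: [-0.9, 0.4, -0.1]
opening: 36.4
grasp_force: 60.1
```

```bash
python3 held.py 2 5 e; python3 look.py 20 w8 hook0
```

```text
[516.43755855 171.72125718 234.08007255] 0.6414927954139107 36.447466638325615 60.078842639923096
hole px 316.82334384858046 192.47318611987382 1
eye off [47.81144855 -0.23683765 -2.10950427]
(array([521.5, 176. ], dtype=float32), array([121.4,  41.3], dtype=float32), 0.641)
turn -0.000  shift cm x 3.90 y -3.42 z -0.05
18.25 [517.5 170.9 234.5] 0.64 36
hook0 0.93 33451 (261, 44) (np.int64(2), np.int64(486), np.int64(0), np.int64(106)) [609.  278.3] [343.2  86.5] -0.931
hook0 0.94 [534.  299.7 154.2]
hook0 0.93 [569.8 256.4 150.3]
hook0 0.9 [641.1 165.  149.3]
hook0 0.73 [375.2 397.8  -1. ]
hook0 0.68 [611.1 210.3 151.2]
hook0 0.58 [497.7 351.9 151.5]
```

Call:
{"op": "step_arm", "data": {
  "plan": [
    [0,-1.7,0,0,0,0],
    [0,-1.75,0,0,0,0],
    [1.0,0,0,0,0,0],
    [1.8,0,0.4,0,0,0],
    [1.0,0,1.4,0,0,0],
    [0,0,0,0,0,0],
    [0,0,0,0,0,0]
  ]
}}

```text
t: 19.1
tool_pos: [526.6, 221.5, 216.2]
tcp_rot: [0.949, 0.314, -0.001, -0.0]
wrist_force: [-0.5, -0.8, -0.6]
opening: 36.0
grasp_force: 60.1
```

```bash
python3 - <<'E'
from h import *
hk(2,[47.3,-.4],5,216); hk(2,[47.3,-.4],2,164)
s=env.read_state(); p=wristRT(get_image('wrist'),s);save(p,'w9'); 
cv2.imwrite('pics/w9c.png',cv2.cvtColor(p['pixels'],4)[80:280,200:440])
E
```

```text
turn -0.000  shift cm x 0.20 y 0.12 z 0.02
turn -0.000  shift cm x 0.50 y 0.12 z 5.22
```

View pics/w9c.png

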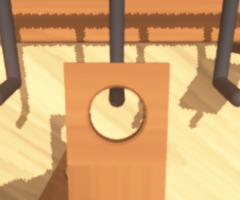

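The tip shows at crop (117,98), inside the hole centred (117,112), as with the first plaque.

Call:
{"op": "step_arm", "data": {
  "plan": [
    [0.2,0.1,0.4,0,0,0],
    [0,0,1.2,0,0,0],
    [0.1,0,1.4,0,0,0],
    [0.1,0,1.2,0,0,0],
    [0.08,0,0.9,0,0,0],
    [0,0,0,0,0,0],
    [0,0,0,0,0,0]
  ]
}}

```text
t: 19.85
tool_pos: [531.7, 224.0, 166.0]
tcp_rot: [0.949, 0.315, -0.0, -0.0]
wrist_force: [0.4, -0.3, -1.0]
opening: 35.9
grasp_force: 60.1
```

Call:
{"op": "step_arm", "data": {
  "plan": [
    [0,0,0,0,0,0],
    [0,0,0,0,0,0],
    [0,0,0,0,0,0],
    [0,0,0,0,0,0],
    [0,0,0,0,0,0],
    [0,0,0,0,0,0],
    [0,0,0,0,0,0],
    [-0.5,0,-2,0,0,0],
    [-0.5,0,-3,0,0,0],
    [0,0,-2,0,0,0]
  ],
  "fingers": 0.85
}}

```text
t: 20.85
tool_pos: [523.6, 217.8, 237.8]
tcp_rot: [0.949, 0.314, 0.0, -0.0]
wrist_force: [1.0, 0.1, -0.3]
opening: 72.9
grasp_force: 0.0
```

```bash
python3 look.py 8 w10 plaque0 plaque0_eye; python3 - <<'E'
from h import *
d=np.array([np.cos(.115),np.sin(.115)]);t=np.array([422.5,221])-8*d;print(t);go(*t,200,.115)
E
```

```text
20.85 [523.6 217.8 237.8] 0.64 73
plaque0 0.95 1878 (490, 134) (np.int64(422), np.int64(552), np.int64(119), np.int64(154)) [680.9 123.4] [132.3  15.8] -1.121
plaque0 0.95 3531 (259, 271) (np.int64(227), np.int64(300), np.int64(218), np.int64(323)) [422.8 222.4] [124.2  41.6] 0.13
plaque0 0.91 3821 (309, 114) (np.int64(276), np.int64(344), np.int64(60), np.int64(159)) [590.  280.4] [84.2 67.1] -0.53
plaque0 0.59 49752 (313, 62) (np.int64(29), np.int64(598), np.int64(0), np.int64(173)) [609.1 284.7] [514.1 154.8] -0.931
plaque0 0.9 [648.6 170.  107.8]
plaque0 0.78 [594.2 276.6 108.6]
plaque0 0.7 [425.2 224.7   7.2]
plaque0_eye 0.89 1776 (490, 134) (np.int64(423), np.int64(551), np.int64(119), np.int64(152)) [680.9 123.3] [131.4  15.1] -1.127
plaque0_eye 0.71 [649.8 166.9 142.3]
[414.55284173 220.08202649]
turn 0.525  shift cm x -10.77 y -1.47 z 3.55
```

Call:
{"op": "step_arm", "data": {
  "plan": [
    [0,0,0,0,0,0.131],
    [0,0,0,0,0,0.131],
    [0,0,0,0,0,0.131],
    [0,0,0,0,0,0.131],
    [-2.7,-0.4,0.5,0,0,0],
    [-2.7,-0.4,1,0,0,0],
    [-2.7,-0.4,1,0,0,0],
    [-2.7,-0.3,1,0,0,0],
    [0,0,0,0,0,0],
    [0,0,0,0,0,0]
  ],
  "fingers": 0.75
}}

```text
t: 22.1
tool_pos: [413.8, 220.2, 200.3]
tcp_rot: [0.998, 0.058, -0.001, 0.0]
wrist_force: [0.6, -0.3, 1.4]
opening: 64.1
grasp_force: 0.0
```

```bash
python3 look.py 8 w11 plaque0; python3 - <<'E'
from h import *
d=np.array([np.cos(.125),np.sin(.125)]);t=np.array([422.3,222])-8*d;print(t);go(*t,4,.125)
E
```

```text
22.1 [413.8 220.2 200.3] 0.116 64
plaque0 0.98 5009 (315, 199) (np.int64(293), np.int64(337), np.int64(134), np.int64(261)) [422.4 222.4] [120.3  40.1] 0.123
plaque0 0.74 935 (293, 7) (np.int64(266), np.int64(328), np.int64(0), np.int64(21)) [576.8 255.6] [50.4 15.1] -1.454
plaque0 0.73 [426.5 227.3   4.5]
plaque0 0.19 [458.3 228.8   2.3]
[414.36241866 221.00260213]
turn -0.009  shift cm x -0.16 y -0.06 z 19.74
```

Call:
{"op": "step_arm", "data": {
  "plan": [
    [0,-0.1,3,0,0,-0.008],
    [0,0,4,0,0,0],
    [0,0,4,0,0,0],
    [0,0,3.5,0,0,0],
    [0,0,2.5,0,0,0],
    [0,0,1.6,0,0,0],
    [0,0,0.9,0,0,0],
    [0,0,0,0,0,0],
    [0,0,0,0,0,0]
  ]
}}

```text
t: 23.15
tool_pos: [415.6, 221.6, 6.7]
tcp_rot: [0.998, 0.062, 0.0, -0.0]
wrist_force: [-0.4, 0.2, 0.1]
opening: 64.1
grasp_force: 0.0
```

Call:
{"op": "step_arm", "data": {
  "plan": [
    [0,0,0,0,0,0],
    [0,0,0,0,0,0],
    [0,0,0,0,0,0],
    [0,0,0,0,0,0],
    [0,0,0,0,0,0],
    [0,0,0,0,0,0]
  ],
  "fingers": 0
}}

```text
t: 23.75
tool_pos: [416.5, 222.0, 8.0]
tcp_rot: [0.998, 0.062, 0.002, -0.001]
wrist_force: [1.1, -1.7, 12.2]
opening: -0.1
grasp_force: 6.0
```

Call:
{"op": "step_arm", "data": {
  "plan": [
    [0,0,-1,0,0,0],
    [0,0,-3,0,0,0],
    [0,0,-4,0,0,0],
    [0,0,-4,0,0,0],
    [0,0,-4,0,0,0],
    [0,0,-4,0,0,0],
    [0,0,-3,0,0,0],
    [0,0,0,0,0,0],
    [0,0,0,0,0,0]
  ]
}}

```text
t: 24.65
tool_pos: [414.7, 221.5, 237.4]
tcp_rot: [0.998, 0.062, 0.001, -0.0]
wrist_force: [0.5, 0.3, 0.2]
opening: 0.1
grasp_force: 0.0
```

```bash
python3 held.py 4 45 e
```

```text
[414.71819007 221.46349561 237.41296499] 0.12387510186125092 0.0927850382039163 0.0
hole px 317.6074174581637 155.94889190411578 1
eye off [61.56773728 -0.14727397 -1.86388292]
(array([460.5, 227.4], dtype=float32), array([46.4, 15.6], dtype=float32), 0.136)
turn -0.516  shift cm x 3.87 y -4.80 z 0.06
```

Grip was too high and closed over the plaque; retry lower.

Call:
{"op": "step_arm", "data": {
  "plan": [
    [0,0,1.2,0,0,0],
    [0,0,2.4,0,0,0],
    [0,0,0,0,0,0],
    [0,0,0,0,0,0],
    [0,0,0,0,0,0]
  ],
  "fingers": 0.75
}}

```text
t: 25.25
tool_pos: [414.8, 221.5, 200.4]
tcp_rot: [0.998, 0.062, -0.0, -0.0]
wrist_force: [0.9, 0.0, -0.4]
opening: 64.1
grasp_force: 0.0
```

```bash
python3 look.py 8 w12 plaque0; python3 - <<'E'
from h import *
d=np.array([np.cos(.123),np.sin(.123)]);t=np.array([422.4,222.2])-8*d;print(t);go(*t,2,.123)
E
```

```text
25.25 [414.8 221.5 200.4] 0.124 64
plaque0 0.86 4941 (317, 201) (np.int64(295), np.int64(339), np.int64(136), np.int64(262)) [422.5 222.4] [119.5  40.1] 0.122
plaque0 0.58 [424.9 223.3   3.1]
[414.46043974 221.21847928]
turn 0.001  shift cm x -0.08 y 0.03 z 19.90
```

Call:
{"op": "step_arm", "data": {
  "plan": [
    [0,0,3,0,0,0],
    [0,0,4,0,0,0],
    [0,0,4,0,0,0],
    [0,0,3.5,0,0,0],
    [0,0,2.5,0,0,0],
    [0,0,1.6,0,0,0],
    [0,0,1.3,0,0,0],
    [0,0,0,0,0,0],
    [0,0,0,0,0,0],
    [0,0,0,0,0,0]
  ]
}}

```text
t: 26.4
tool_pos: [415.5, 221.7, 2.2]
tcp_rot: [0.998, 0.062, 0.001, -0.0]
wrist_force: [1.0, 0.3, -0.7]
opening: 64.2
grasp_force: 0.0
```

```bash
python3 - <<'E'
from h import *
go(414.5,221.2,2,.123)
E
```

```text
turn 0.001  shift cm x -0.11 y 0.04 z 0.02
```

Call:
{"op": "step_arm", "data": {
  "plan": [
    [0,0,0,0,0,0],
    [0,0,0,0,0,0],
    [0,0,0,0,0,0],
    [0,0,0,0,0,0],
    [0,0,0,0,0,0],
    [0,0,0,0,0,0]
  ],
  "fingers": 0
}}

```text
t: 27.0
tool_pos: [415.3, 221.7, 2.5]
tcp_rot: [0.998, 0.062, 0.001, -0.0]
wrist_force: [-1.0, 0.4, 9.8]
opening: 37.7
grasp_force: 58.9
```

Call:
{"op": "step_arm", "data": {
  "plan": [
    [0,0,-1,0,0,0],
    [0,0,-3,0,0,0],
    [0,0,-4,0,0,0],
    [0,0,-4,0,0,0],
    [0,0,-4,0,0,0],
    [0,0,-4,0,0,0],
    [0,0,-3.5,0,0,0],
    [0,0,0,0,0,0],
    [0,0,0,0,0,0]
  ]
}}

```text
t: 27.9
tool_pos: [414.8, 221.4, 237.4]
tcp_rot: [0.998, 0.062, 0.001, -0.0]
wrist_force: [1.0, -0.2, -0.6]
opening: 37.4
grasp_force: 60.4
```

```bash
python3 held.py 4 45 e
```

```text
[414.84890269 221.44817237 237.44943978] 0.123801824864903 37.40455557771198 60.44347286224365
hole px 316.9666244190959 192.01330798479088 1
eye off [47.71316906 -0.39152429 -1.88481437]
(array([421.3, 222.9], dtype=float32), array([121.4,  41.9], dtype=float32), 0.117)
turn -0.516  shift cm x 5.26 y -4.77 z 0.04
```

Call:
{"op": "step_arm", "data": {
  "plan": [
    [0,0,0,0,0,-0.129],
    [0,0,0,0,0,-0.129],
    [0,0,0,0,0,-0.129],
    [0,0,0,0,0,-0.129],
    [1.7,-1.6,0,0,0,0],
    [1.8,-1.6,0,0,0,0],
    [1.76,-1.6,0,0,0,0],
    [0,0,0,0,0,0],
    [0,0,0,0,0,0]
  ]
}}

```text
t: 28.9
tool_pos: [427.1, 290.8, 234.7]
tcp_rot: [0.949, 0.315, -0.002, 0.0]
wrist_force: [0.6, -0.3, -0.1]
opening: 37.4
grasp_force: 60.4
```

```bash
python3 held.py 4 5 e; python3 look.py 20 w13 hook0
```

```text
[427.06331758 290.82490892 234.65960513] 0.6409975471199372 37.421525556290824 60.434778928756714
hole px 624.9621848739496 27.56769374416433 1
eye off [105.49848089 107.00532771  -2.44470359]
(array([534.9, 308.8], dtype=float32), array([135.5,  33.4], dtype=float32), -0.93)
turn -0.000  shift cm x -1.76 y -10.77 z 0.02
29.0 [427.2 290.3 235.2] 0.64 38
hook0 0.75 29683 (448, 41) (np.int64(265), np.int64(639), np.int64(0), np.int64(104)) [614.  270.7] [345.6  84.9] -0.931
hook0 0.83 [609.6 212.4 151.9]
hook0 0.82 [537.2 303.1 153.8]
hook0 0.68 [495.7 355.7 150. ]
hook0 0.56 [568.4 256.  151.8]
```

```bash
python3 -c "
from h import *
hk(4,[47.5,-.4],5,216)"
```

```text
turn -0.001  shift cm x 3.98 y -0.05 z 2.01
```

Call:
{"op": "step_arm", "data": {
  "plan": [
    [1.0,-0.05,0,0,0,0],
    [1.9,0,0.5,0,0,0],
    [1.1,0,1.4,0,0,0],
    [0,0,0,0,0,0],
    [0,0,0,0,0,0]
  ]
}}

```text
t: 29.65
tool_pos: [459.3, 315.1, 216.3]
tcp_rot: [0.949, 0.314, -0.001, 0.0]
wrist_force: [-0.3, 0.1, -0.2]
opening: 37.7
grasp_force: 60.4
```

```bash
python3 - <<'E'
from h import *
hk(4,[47.5,-.4],5,216); hk(4,[47.5,-.4],2,164)
s=env.read_state(); p=wristRT(get_image('wrist'),s);save(p,'w14');print(s['grasp_force'],s['opening']) 
cv2.imwrite('pics/w14c.png',cv2.cvtColor(p['pixels'],4)[80:440,200:440])
E
```

```text
turn -0.000  shift cm x -0.01 y 0.05 z 0.03
turn -0.000  shift cm x 0.29 y 0.05 z 5.23
60.43126702308655 37.71285301702304
```

View pics/w14c.png

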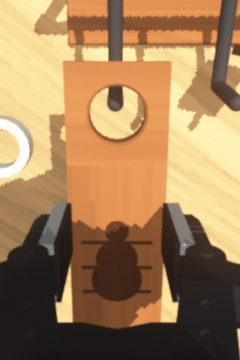

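The tip is at crop (115,102), within the hole (117,112). Lower and release.

Call:
{"op": "step_arm", "data": {
  "plan": [
    [0,0.05,0.4,0,0,0],
    [0,0,1.2,0,0,0],
    [0.1,0,1.4,0,0,0],
    [0.1,0,1.2,0,0,0],
    [0.08,0,0.9,0,0,0],
    [0,0,0,0,0,0],
    [0,0,0,0,0,0]
  ]
}}

```text
t: 30.4
tool_pos: [462.5, 316.8, 166.2]
tcp_rot: [0.949, 0.314, -0.0, -0.0]
wrist_force: [0.9, 0.3, 0.6]
opening: 37.4
grasp_force: 60.4
```

Call:
{"op": "step_arm", "data": {
  "plan": [
    [0,0,0,0,0,0],
    [0,0,0,0,0,0],
    [0,0,0,0,0,0],
    [0,0,0,0,0,0],
    [0,0,0,0,0,0],
    [0,0,0,0,0,0],
    [0,0,0,0,0,0],
    [-0.5,0,-2,0,0,0],
    [-0.5,0,-3,0,0,0],
    [0,0,-2,0,0,0]
  ],
  "fingers": 0.85
}}

```text
t: 31.4
tool_pos: [454.3, 310.7, 237.8]
tcp_rot: [0.949, 0.314, 0.0, -0.0]
wrist_force: [1.2, 0.4, -0.0]
opening: 72.6
grasp_force: 0.0
```

Call:
{"op": "step_arm", "data": {
  "plan": [
    [-3,0,-1,0,0,0],
    [-2,3,0,0,0,0],
    [0,3.5,0,0,0,0],
    [0,3.5,0,0,0,0],
    [0,3.5,0,0,0,0],
    [0,3.5,0,0,0,0],
    [0,3.5,0,0,0,0],
    [0,0,0,0,0,0],
    [0,0,0,0,0,0],
    [0,0,0,0,0,0]
  ]
}}

```text
t: 32.4
tool_pos: [536.0, 117.2, 246.1]
tcp_rot: [0.949, 0.315, -0.0, -0.0]
wrist_force: [-0.1, 0.4, 0.2]
opening: 72.5
grasp_force: 0.0
```

```bash
python3 - <<'E'
from h import *
s=env.read_state();print(s['t'],s['tool_pos'],yaw(s))
p=get_image('side');save(p,'s2');t=get_image('top');save(t,'t2')
for n,q in (('side',p),('top',t)):
    for r in spot_point(q,'plaque0_eye'): print('eye',round(r['confidence'],2),w(q,r['xyz']).round(1))
    for r in spot_point(q,'rule')+spot_point(q,'jig'): print('rule/jig',round(r['confidence'],2),w(q,r['xyz']).round(1))
    for r in regions_of(q,'rule'): print(n,round(r['confidence'],2),*rect(q,r['pixels'],6))
    for r in regions_of(q,'jig'): print(n,round(r['confidence'],2),*rect(q,r['pixels'],12))
E
```

```text
32.4 [535.95441458 117.19572585 246.14467041] 0.640111240248357
eye 0.78 [647.9 166.7 140.7]
rule/jig 0.93 [ 444.5 -145.    -2.1]
rule/jig 0.32 [570.4 253.4 150.1]
rule/jig 0.88 [ 6.023e+02 -1.584e+02 -2.000e-01]
side 0.79 [ 447.2 -156.7] [311.3  39. ] -1.391
side 0.94 [ 696.6 -179.3] [233.9 202.6] 1.389
side 0.58 [667.9 254.3] [444.9 117. ] -0.929
rule/jig 0.56 [ 442.4 -147.8   -3. ]
rule/jig 0.77 [ 599.4 -160.7   -1.4]
top 0.73 [ 446.8 -150.7] [282.7  38.9] -1.401
top 0.65 [ 693.2 -181.9] [223.5 189.2] 1.384
```

View pics/s2.png

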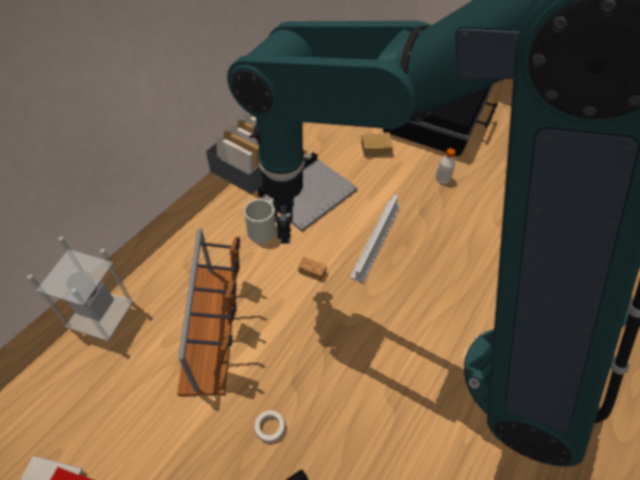

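View pics/t2.png

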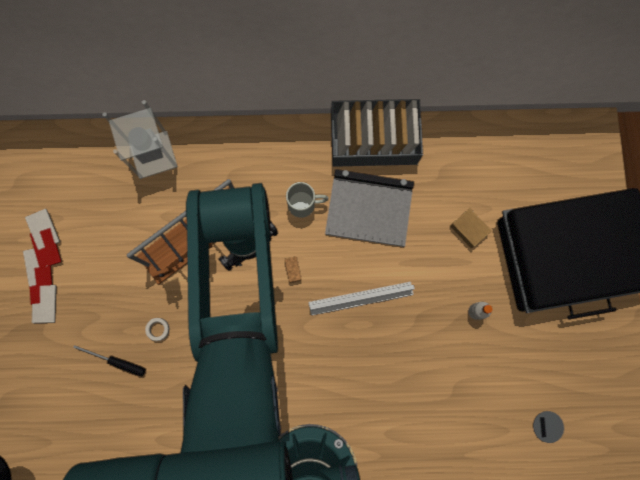

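All three plaques hang edge-on near (235,250-310) in the side view, no other plaque shows, and the rule is still at (362,298) in the top view. Rule next.

```bash
python3 -c "
from h import *
go(445,-147,240,1.742)"
```

```text
turn -1.102  shift cm x -24.41 y -13.53 z 0.64
```

Call:
{"op": "step_arm", "data": {
  "plan": [
    [0,0,0,0,0,-0.1378],
    [0,0,0,0,0,-0.1378],
    [0,0,0,0,0,-0.1378],
    [0,0,0,0,0,-0.1378],
    [0,0,0,0,0,-0.1378],
    [0,0,0,0,0,-0.1378],
    [0,0,0,0,0,-0.1378],
    [0,0,0,0,0,-0.1378],
    [-3,-1.7,0,0,0,0],
    [-3,-1.7,0,0,0,0]
  ],
  "fingers": 0.5
}}

```text
t: 34.0
tool_pos: [513.5, 51.4, 246.2]
tcp_rot: [0.643, 0.766, 0.0, 0.0]
wrist_force: [0.3, 0.5, 0.3]
opening: 42.5
grasp_force: 0.0
```

Call:
{"op": "step_arm", "data": {
  "plan": [
    [-3,-1.7,0,0,0,0],
    [-3,-1.7,0,0,0,0],
    [-3,-1.7,0,0,0,0],
    [-3,-1.7,0,0,0,0],
    [-3,-1.7,0,0,0,0],
    [-3.4,-1.65,0.6,0,0,0],
    [0,0,0,0,0,0],
    [0,0,0,0,0,0],
    [0,0,0,0,0,0]
  ]
}}

```text
t: 34.9
tool_pos: [445.1, -146.3, 240.4]
tcp_rot: [0.644, 0.765, 0.0, -0.0]
wrist_force: [0.6, -0.1, -0.2]
opening: 42.6
grasp_force: 0.0
```

```bash
python3 look.py 6 w15 rule jig; python3 -c "
from h import *
go(445,-147,240,1.742)"
```

```text
34.9 [ 445.1 -146.3  240.4] 1.742 43
rule 0.94 9428 (315, 184) (np.int64(297), np.int64(334), np.int64(49), np.int64(336)) [ 446.3 -152.6] [306.2  36.5] -1.397
rule 0.77 [ 447.4 -146.5    2.8]
jig 0.63 32966 (536, 261) (np.int64(418), np.int64(639), np.int64(144), np.int64(383)) [ 704.6 -185.4] [232.8 213.8] 1.39
jig 0.2 9423 (315, 184) (np.int64(297), np.int64(334), np.int64(49), np.int64(336)) [ 446.1 -152.6] [306.2  36.7] -1.4
jig 0.73 [ 600.8 -161.6    3.2]
turn 0.002  shift cm x -0.08 y -0.04 z 0.04
```

View pics/w15.png

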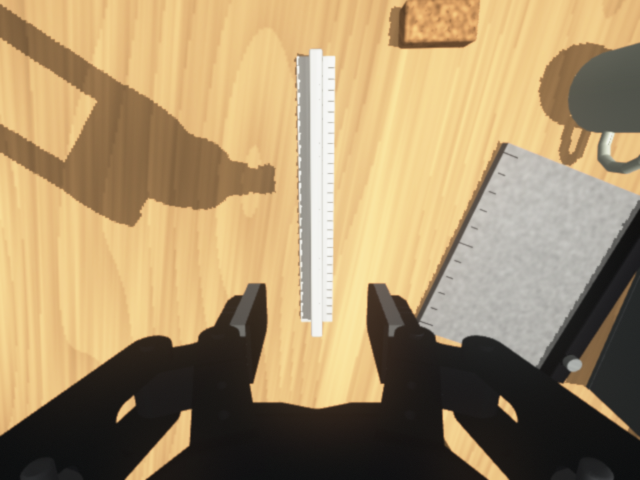

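The rule runs from (315,56) to (316,321); the jig's front top edge runs from (505,143) to about (419,322).

```bash
python3 - <<'E'
from h import *
s=env.read_state(); p=wristRT(get_image('wrist'),s)
a,b=ray(p,316,56,6),ray(p,318,321,6);print(a,b,(a+b)/2,np.hypot(*(a-b)[:2]),np.arctan2(*(a-b)[[1,0]]))
c,d=ray(p,505,143,12),ray(p,419,322,12);print(c,d,(c+d)/2,np.hypot(*(c-d)[:2]),np.arctan2(*(c-d)[[1,0]]))
# line fit of the front edge: leftmost jig mask pixel per row
for r in regions_of(p,'jig')[:1]:
    m=r['pixels'];P=[]
    for v in range(155,312):
        u=np.nonzero(m[v])[0]
        if len(u):P.append(ray(p,u[0],v,12)[:2])
    l=cv2.fitLine(np.array(P,np.float32),cv2.DIST_HUBER,0,.01,.01).ravel();print(l,np.arctan2(l[1],l[0]))
E
```

```text
[421.15706945  -7.76814718   6.        ] [ 471.51984573 -283.73163202    6.        ] [ 446.33845759 -145.7498896     6.        ] 280.5213970405493 1.7513077844928178
[620.10236023 -54.16970718  12.        ] [ 585.14261252 -261.89680853   12.        ] [ 602.62248637 -158.03325786   12.        ] 210.64836242692277 1.4040622691213434
[ 1.7768537e-01  9.8408735e-01  5.9891962e+02 -1.5594901e+02] 1.3921624
```

Call:
{"op": "step_arm", "data": {
  "plan": [
    [0,-0.1,3,0,0,0],
    [0,0,4,0,0,0],
    [0,0,4,0,0,0],
    [0,0,4,0,0,0],
    [0,0,3.5,0,0,0],
    [0,0,2.5,0,0,0],
    [0,0,1.5,0,0,0],
    [0,0,0,0,0,0],
    [0,0,0,0,0,0],
    [0,0,0,0,0,0]
  ]
}}

```text
t: 36.25
tool_pos: [444.8, -147.4, 16.2]
tcp_rot: [0.644, 0.765, 0.0, 0.001]
wrist_force: [0.2, 0.1, -0.2]
opening: 42.5
grasp_force: 0.0
```

Call:
{"op": "step_arm", "data": {
  "plan": [
    [0,0,0,0,0,0],
    [0,0,0,0,0,0],
    [0,0,0,0,0,0],
    [0,0,0,0,0,0],
    [0,0,0,0,0,0],
    [0,0,0,0,0,0]
  ],
  "fingers": 0
}}

```text
t: 36.85
tool_pos: [444.6, -147.4, 16.2]
tcp_rot: [0.644, 0.765, 0.0, 0.001]
wrist_force: [0.3, 0.9, 5.8]
opening: 10.7
grasp_force: 58.8
```

```bash
python3 -c "
from h import *
s=env.read_state();print(s['tool_pos'],yaw(s),s['opening'],s['grasp_force'],s['wrist_force'])"
```

```text
[ 444.61571821 -147.39918511   16.22588511] 1.7423396057844154 10.696617716108353 58.76170814037323 [0.30223744 0.91302824 5.82734405]
```

Call:
{"op": "step_arm", "data": {
  "plan": [
    [0,0,-1,0,0,0],
    [0,0,-3,0,0,0],
    [0,0,-3,0,0,0],
    [0,0,0,0,0,0.1177],
    [0,0,0,0,0,0.1177],
    [0,0,0,0,0,0.1177],
    [0,0,0,0,0,0],
    [0,0,0,0,0,0]
  ]
}}

```text
t: 37.65
tool_pos: [443.7, -147.0, 85.6]
tcp_rot: [0.767, 0.641, 0.0, -0.0]
wrist_force: [-0.0, -0.2, -2.9]
opening: 10.4
grasp_force: 59.0
```

```bash
python3 -c "
from h import *
s=env.read_state();print(s['tool_pos'],yaw(s),s['opening'],s['grasp_force'],s['wrist_force'])
go(571,-155,86,1.389)"; python3 look.py 76 w16 rule jig
```

```text
[ 443.72981217 -147.04012112   85.6307405 ] 1.392176235883805 10.44195173774493 59.00107026100159 [-0.03688625 -0.22573383 -2.89848612]
turn 0.003  shift cm x 1.52 y 12.66 z -0.04
37.65 [ 443.7 -147.    85.6] 1.392 10
rule 0.66 29229 (316, 167) (np.int64(268), np.int64(365), np.int64(0), np.int64(408)) [ 448.6 -120.7] [181.9  36.1] 1.392
rule 0.79 [ 440.6 -144.5   70.6]
jig 0.71 [ 600.7 -161.7    1.4]
```

Call:
{"op": "step_arm", "data": {
  "plan": [
    [0.4,3.1,0,0,0,0],
    [0.4,3.2,0,0,0,0],
    [0.4,3.2,0,0,0,0],
    [0.3,3.1,0,0,0,0],
    [0,0,2,0,0,0],
    [0,0,2,0,0,0],
    [0,0,1.3,0,0,0],
    [0,0,0,0,0,0],
    [0,0,0,0,0,0]
  ]
}}

```text
t: 38.8
tool_pos: [570.3, -155.1, 32.2]
tcp_rot: [0.768, 0.64, -0.0, -0.0]
wrist_force: [0.5, -0.2, -2.1]
opening: 11.0
grasp_force: 59.2
```

```bash
python3 look.py 12 w17 rule jig; python3 - <<'E'
from h import *
s=env.read_state();print(s['wrist_force'])
p=wristRT(get_image('wrist'),s)
def fit(P): l=cv2.fitLine(np.array(P,np.float32),cv2.DIST_HUBER,0,.01,.01).ravel(); return l.round(3),round(float(np.arctan2(l[1],l[0])),4)
for q,z,side in (('jig',12,0),('rule',s['tool_pos'][2]-16.2+6,-1)):
    rs=regions_of(p,q)
    if not rs: continue
    m=rs[0]['pixels'];P=[];Q=[]
    for v in range(20,230,3):
        u=np.nonzero(m[v])[0]
        if len(u): P.append(ray(p,u[side],v,z)[:2]);Q.append((int(u[side]),v))
    print(q,fit(P),Q[::12])
E
```

```text
38.8 [ 570.3 -155.1   32.2] 1.389 11
rule 0.9 29414 (316, 167) (np.int64(268), np.int64(364), np.int64(0), np.int64(408)) [ 574.6 -131.7] [194.5  39.4] 1.39
rule 0.78 [ 570.5 -152.4   17.6]
jig 0.73 88926 (519, 208) (np.int64(378), np.int64(639), np.int64(32), np.int64(444)) [ 660.1 -169.6] [236.8 128.3] -1.513
jig 0.56 [ 603.3 -164.4    2.7]
[-0.49988237  0.06678188 -1.74269851]
jig (array([ 1.81000e-01,  9.83000e-01,  6.12314e+02, -9.72100e+01],
      dtype=float32), 1.3889) [(396, 32), (388, 68), (386, 104), (384, 140), (383, 176), (381, 212)]
rule (array([ 1.84000e-01,  9.83000e-01,  6.02028e+02, -8.68600e+01],
      dtype=float32), 1.3855) [(365, 20), (363, 56), (362, 92), (360, 128), (359, 164), (358, 200)]
```

View pics/w17.png

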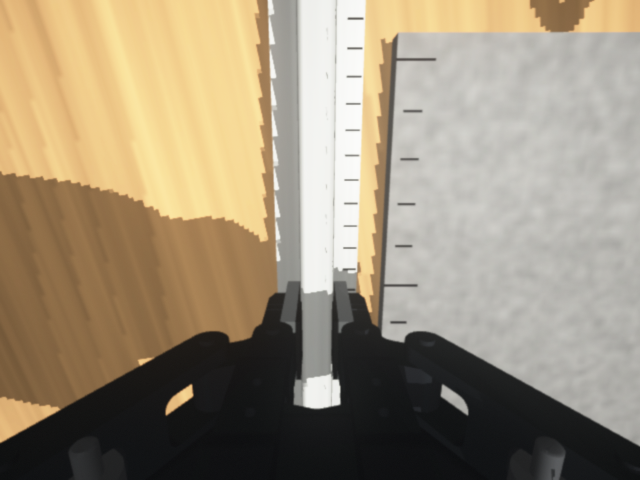

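Rule edge (360,128) and board edge (384,140) run parallel within 0.004 rad with a gap of about 12 mm. Lower, then close in.

Call:
{"op": "step_arm", "data": {
  "plan": [
    [0,0.3,0.8,0,0,0],
    [0,0.3,0.5,0,0,0],
    [0,0.2,0.25,0,0,0],
    [0,0,0,0,0,0],
    [0,0,0,0,0,0]
  ]
}}

```text
t: 39.7
tool_pos: [578.5, -156.6, 16.4]
tcp_rot: [0.768, 0.64, -0.0, -0.0]
wrist_force: [0.7, -0.2, -2.6]
opening: 10.7
grasp_force: 59.2
```

Call:
{"op": "step_arm", "data": {
  "plan": [
    [0,0.1,0,0,0,0],
    [0,0.1,0,0,0,0],
    [0,0.1,0,0,0,0],
    [0,0,0,0,0,0],
    [0,0,0,0,0,0]
  ]
}}

```text
t: 40.2
tool_pos: [581.4, -157.1, 16.8]
tcp_rot: [0.768, 0.64, 0.0, -0.0]
wrist_force: [0.2, 0.2, -3.0]
opening: 10.7
grasp_force: 59.2
```

```bash
cat > gap.py <<'E'
from h import *
s=env.read_state();print(s['t'],s['tool_pos'].round(2),round(yaw(s),4),s['wrist_force'].round(1),s['torque'].round(2))
p=wristRT(get_image('wrist'),s)
n=np.array([.983,-.182])
for q,z,side in (('jig',12,0),('rule',6,-1)):
    rs=regions_of(p,q)
    if not rs: continue
    m=rs[0]['pixels'];P=[]
    for v in range(60,230,3):
        u=np.nonzero(m[v])[0]
        if len(u): P.append(ray(p,u[side],v,z)[:2])
    l=cv2.fitLine(np.array(P,np.float32),cv2.DIST_HUBER,0,.01,.01).ravel();print(q,(l[2:]@n).round(1),np.arctan2(l[1],l[0]).round(4))
E
python3 gap.py
```

```text
40.2 [ 581.41 -157.12   16.8 ] 1.3891 [ 0.2  0.2 -3. ] [-0.04  0.02  0.  ]
jig 620.1 1.3902
rule 618.2 1.3867
```

Call:
{"op": "step_arm", "data": {
  "plan": [
    [0,0.05,0.05,0,0,0],
    [0,0.05,0,0,0,0],
    [0,0.05,0,0,0,0],
    [0,0,0,0,0,0],
    [0,0,0,0,0,0]
  ]
}}

```text
t: 40.85
tool_pos: [583.0, -157.4, 16.3]
tcp_rot: [0.768, 0.64, 0.0, 0.0]
wrist_force: [0.1, 0.3, -3.6]
opening: 10.7
grasp_force: 59.2
```

Call:
{"op": "step_arm", "data": {
  "plan": [
    [0,0.05,0,0,0,0],
    [0,0.05,0,0,0,0],
    [0,0,0,0,0,0],
    [0,0,0,0,0,0]
  ]
}}

```text
t: 41.25
tool_pos: [584.0, -157.6, 16.3]
tcp_rot: [0.768, 0.64, 0.0, 0.0]
wrist_force: [0.6, 0.9, -1.8]
opening: 10.7
grasp_force: 59.2
```

```bash
python3 gap.py
```

```text
41.25 [ 583.95 -157.6    16.3 ] 1.3892 [ 0.6  0.9 -1.8] [-0.06 -0.06 -0.04]
jig 620.3 1.3892
rule 620.5 1.3891
```

Call:
{"op": "step_arm", "data": {
  "plan": [
    [0,0.05,0,0,0,0],
    [0,0.05,0,0,0,0],
    [0,0,0,0,0,0],
    [0,0,0,0,0,0]
  ]
}}

```text
t: 41.8
tool_pos: [584.7, -157.7, 16.3]
tcp_rot: [0.768, 0.64, -0.0, -0.0]
wrist_force: [-0.7, 0.0, -1.2]
opening: 10.7
grasp_force: 59.4
```

Call:
{"op": "step_arm", "data": {
  "plan": [
    [0,0.05,0,0,0,0],
    [0,0.05,0,0,0,0],
    [0,0,0,0,0,0],
    [0,0,0,0,0,0]
  ]
}}

```text
t: 42.2
tool_pos: [584.8, -157.7, 16.3]
tcp_rot: [0.768, 0.64, -0.001, -0.001]
wrist_force: [-4.4, -0.2, 3.2]
opening: 11.0
grasp_force: 60.0
```

```bash
python3 gap.py
```

```text
42.2 [ 584.75 -157.72   16.3 ] 1.3892 [-4.4 -0.2  3.2] [-0.02  0.88 -0.04]
jig 621.3 1.3987
rule 621.3 1.3895
```

Call:
{"op": "step_arm", "data": {
  "plan": [
    [0,0.05,0.03,0,0,0],
    [0,0.05,0,0,0,0],
    [0,0,0,0,0,0],
    [0,0,0,0,0,0]
  ]
}}

```text
t: 42.75
tool_pos: [584.7, -157.7, 16.3]
tcp_rot: [0.768, 0.64, -0.001, -0.001]
wrist_force: [-9.0, -0.2, 8.6]
opening: 10.9
grasp_force: 60.9
```

Call:
{"op": "step_arm", "data": {
  "plan": [
    [0,0,0,0,0,0],
    [0,0,0,0,0,0],
    [0,0,0,0,0,0],
    [0,0,0,0,0,0],
    [0,0,0,0,0,0],
    [0,0,-1,0,0,0],
    [0,0,-3,0,0,0],
    [0,0,-4,0,0,0],
    [0,0,-4,0,0,0],
    [0,0,-4,0,0,0]
  ],
  "fingers": 0.4
}}

```text
t: 43.75
tool_pos: [586.6, -158.0, 178.3]
tcp_rot: [0.768, 0.64, 0.0, 0.0]
wrist_force: [1.1, -0.2, 0.6]
opening: 34.2
grasp_force: 0.0
```

Call:
{"op": "step_arm", "data": {
  "plan": [
    [-3,-3,-1,0,0,0],
    [-3,-3,0,0,0,0],
    [-3,-3,0,0,0,0],
    [-3,-3,0,0,0,0],
    [0,0,0,0,0,0],
    [0,0,0,0,0,0],
    [0,0,0,0,0,0]
  ]
}}

```text
t: 44.45
tool_pos: [448.0, -254.4, 186.5]
tcp_rot: [0.768, 0.64, 0.0, 0.001]
wrist_force: [-0.2, 0.6, 0.3]
opening: 34.2
grasp_force: 0.0
```

```bash
python3 look.py 6 w18 rule jig; python3 gap.py; python3 - <<'E'
from h import *
s=env.read_state();print(s['tool_pos'],yaw(s))
I=[]
for n in('side','top'):
    q=get_image(n)
    for k in ('rule','jig','plaque0_eye'):
        for r in spot_point(q,k): print(n,k,round(r['confidence'],2),w(q,r['xyz']).round(1))
    if n=='side': I.append(q['pixels'][200:420,160:360])
p=get_image('wrist')['pixels']
c=cv2.resize(I[0],(545,600)); 
cv2.imwrite('pics/f.png',cv2.cvtColor(np.hstack([cv2.resize(c,(360,396)),cv2.resize(p,(440,396))]),4))
E
```

```text
44.45 [ 448.  -254.4  186.5] 1.389 34
rule 0.7 11224 (454, 115) (np.int64(422), np.int64(490), np.int64(0), np.int64(244)) [ 576.2 -206.3] [200.3  41.3] 1.389
rule 0.47 32857 (559, 104) (np.int64(468), np.int64(639), np.int64(0), np.int64(204)) [ 676.  -205.3] [162.5 156.4] 1.389
rule 0.78 [ 583.1 -154.1    1.4]
rule 0.25 [ 6.277e+02 -4.525e+02  1.000e-01]
jig 0.95 32821 (559, 104) (np.int64(468), np.int64(639), np.int64(0), np.int64(204)) [ 675.9 -205.3] [162.5 156.2] 1.389
jig 0.41 790 (308, 395) (np.int64(288), np.int64(328), np.int64(382), np.int64(407)) [ 406.2 -447.9] [43.1 30.4] -0.515
jig 0.88 [ 601.6 -161.9    2.9]
jig 0.61 [ 626.3 -454.7   -0.9]
44.7 [ 447.76 -253.9   185.92] 1.3905 [ 1.2 -0.1 -0. ] [0.01 0.02 0.03]
jig 621.5 1.3949
rule 623.5 1.3879
[ 447.3884941 -254.123082   185.8706165] 1.3899198754976632
side rule 0.71 [ 5.867e+02 -1.552e+02 -5.000e-01]
side jig 0.91 [ 600.3 -162.1    2.2]
side jig 0.72 [538.6 303.3 150.2]
side jig 0.17 [498.  347.3 152.4]
side plaque0_eye 0.65 [646.6 169.  144.1]
top rule 0.63 [ 582.5 -154.2   -0.9]
top jig 0.73 [578.1 255.2 104.1]
top jig 0.17 [508.6 352.5 141.4]
top plaque0_eye 0.72 [644.2 163.  143.9]
```

View pics/f.png

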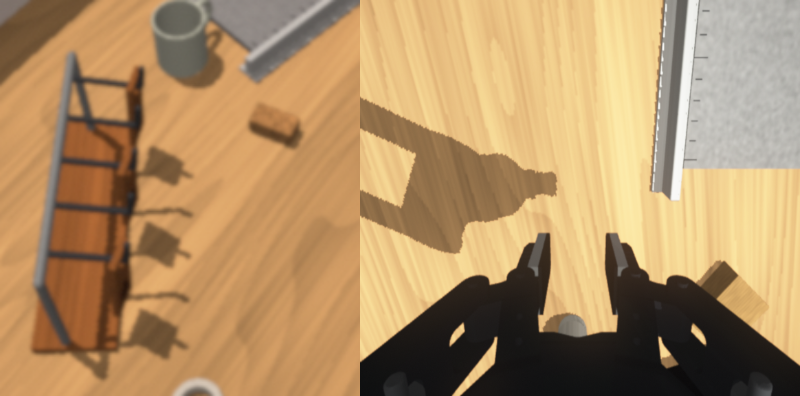

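Call:
{"op": "step_arm", "data": {
  "plan": [
    [1,3.6,0,0,0,0],
    [1,3.6,0,0,0,0],
    [1,3.6,0,0,0,0],
    [0,3.6,0,0,0,0],
    [0,3.6,0,0,0,0],
    [0,2,0,0,0,0],
    [0,0,0,0,0,0],
    [0,0,0,0,0,0],
    [0,0,0,0,0,0]
  ]
}}

```text
t: 46.2
tool_pos: [647.8, -260.8, 185.7]
tcp_rot: [0.768, 0.64, -0.0, -0.001]
wrist_force: [0.2, -0.5, 1.1]
opening: 34.3
grasp_force: 0.0
```

```bash
python3 gap.py; python3 - <<'E'
from h import *
p=get_image('wrist'); P=p['pixels'].astype(int)
for v in (40,80,120,160,200): 
    u0=[np.nonzero(regions_of(p,'rule')[0]['pixels'][v])[0]] if v==40 else u0
    u=np.nonzero(regions_of(p,'jig')[0]['pixels'][v])[0]
    r=np.nonzero(regions_of(p,'rule')[0]['pixels'][v])[0]
    if len(u) and len(r): print(v,'rule',r[0],r[-1],'jig',u[0],u[-1],P[v,r[-1]-8:r[-1]+9].sum(1)//3)
E
```

```text
46.2 [ 647.77 -260.77  185.74] 1.3888 [ 0.2 -0.5  1.1] [-0.03 -0.01 -0.01]
jig 622.0 1.3886
rule 620.2 1.388
40 rule 193 236 jig 237 472 [248 245 228 214 210 209 198 161 167 197 206 207 208 209 208 209 209]
80 rule 198 238 jig 239 468 [249 248 243 233 229 227 221 198 193 201 205 207 209 210 211 211 210]
120 rule 200 240 jig 241 465 [249 249 247 245 245 245 244 244 239 215 207 210 210 211 211 210 211]
160 rule 204 243 jig 243 460 [249 250 250 251 251 251 251 247 223 207 208 206 204 201 201 202 203]
200 rule 207 245 jig 246 455 [248 248 245 237 236 233 211 170 167 196 206 207 207 208 209 209 210]
```

```bash
python3 -c "
from h import *
print(env.close_job())"
```

```text
the job is handed in; nothing more can be done
None
```

I handed the job in at about 46 s: the three plaques found hang on hooks 0, 2 and 4, and the rule lies flush and parallel along the jig's front edge, by the last wrist-camera check. The hand-in gave no verdict.

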